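# Post a spent 9 V battery through the sprung flap of the battery box

### The job

The flat 9 V battery lying on the ledge of the steel collection box is spent: post it. Press the self-closing flap down with one finger and, while it is held open, push the battery off the ledge and in with the other finger; then let the flap close behind it. Only push the battery: do not pick it up, press hard on it, shove it onto the closed flap or let the flap go before it has dropped in, and leave the other things on the bench where they are.

Things in the scene. Friction and masses are not known exactly. Their poses are not given: they have to be found in the camera images.
- battery_box: Grey steel battery collection box, fixed, 156 mm (its x) by 252 mm (y -106 to +146) by 130 mm high, standing about crosswise: its +y points to the robot's left, its -x side (a drawer front that does not move) to the robot. Origin on the bench, below the middle of the flap's hinge; z up. Flat top at z = 130 mm: y below 0 is a bare ledge, y above 0 holds the flap.
- flap_hinge (a point): Middle of the hinge line at the end of the ledge, at ledge height (130 mm above the bench). Axes as the box: +y from the ledge to the flap, z up. The ledge reaches to y = -106 mm, where it ends without a rim; a round rim stands 5 mm above the top along both long sides (|x| 69 to 78 mm); the +y end has none either.
- flap (a joint): Flap angle, rad: 0 closed (flush with the ledge), 1.1 open at most. It swings down into the box about the hinge line, so the open flap is a ramp sloping down away from the ledge. A damped spring closes it in about 1 s. Holding it takes about 0.10 N m near closed, 0.25 N m at 1 rad (3 to 9 N of finger push, more nearer the hinge). The battery's weight does not open it.
- block_battery: Flat 9 V block battery, dark metal jacket with a brass band, two round snap terminals on one short end: 48 mm long (its x), 26 mm wide (its y), 17 mm high, about 46 g, smooth (friction about 0.25). Lies flat on the ledge, long side roughly along the hinge line, its middle 42 to 75 mm short of the hinge. Origin at the middle of its underside, z up.
- battery_mid (a point): Middle of the battery, 8.5 mm above its underside; axes as the battery.
- tape: Bystander: tape measure, 62 x 94 x 38 mm, lying on the bench to the robot's right of the box. Origin at the middle of its underside.
- driver: Bystander: red-handled screwdriver, 208 mm long, 27 mm thick, lying on the bench to the robot's left of the box. Origin at the middle of its underside.
- scraper_loose: Bystander: scraper with a wooden handle, 210 x 63 x 21 mm, lying on the bench to the robot's right of the box. Origin at the middle of its underside.
- flap_end (a point): Middle of the flap's free end, on its upper face; moves with the flap, axes as the flap (+y from hinge to free end). The flap is a steel plate 3 mm thick, 124 mm along the hinge (x) and 97 mm from hinge to free end, in a hole of 128 mm (x) by 100 mm (y 0 to 100 from the hinge).
- box_floor (a point): Point on the floor inside the hollow box, 10 mm above the bench, below the hinge. Walls 3 mm thick.
Not all that is in view belongs to the job. Several things have the shape of the block_battery; the one meant has the colours described above.

How it is judged:
On the way, in this order (a step that is already met when the one before it is completed fails the run):
1. the flap is pressed open (more than 0.35 rad) while the battery still lies on the ledge (value of joint flap above 0.35 rad and y of battery_mid in the frame of flap_hinge below 0 m and z of battery_mid in the frame of flap_hinge above 0 m), for 0.15 s.
2. the battery has gone down through the opening while the flap is still held open (value of joint flap above 0.25 rad and y of battery_mid in the frame of flap_hinge above 0 m and z of battery_mid in the frame of flap_hinge below -0.045 m), for 0.1 s.
At the end, for the whole second after the job is handed in: The battery lies at rest inside the box, its middle less than 60 mm above the bench, and the flap has closed again (less than 0.06 rad) (z of battery_mid in the frame of battery_box between 0 and 0.06 m and x of battery_mid in the frame of battery_box between -0.078 and 0.078 m and y of battery_mid in the frame of battery_box between -0.106 and 0.146 m and linear speed of block_battery below 0.03 m/s and value of joint flap below 0.06 rad); the robot touches nothing.
It fails at once if the battery is picked up (its middle more than 32 mm above the ledge) (z of battery_mid in the frame of flap_hinge above 0.032 m).
It fails at once if the battery is pressed or squeezed hard by the fingers (over 15 N) (contact force between the fingers and block_battery above 15 N).
It fails at once if the battery is shoved onto the closed flap or left on it as it closes (its middle over the flap while that is open less than 0.2 rad) (y of battery_mid in the frame of flap_hinge above 0.004 m and z of battery_mid in the frame of flap_hinge above -0.01 m and value of joint flap below 0.2 rad).
It fails at once if the tape measure, the screwdriver or the scraper is moved (over 20 mm) (distance of any of tape, driver, scraper_loose from where it was at the start of the episode above 0.02 m).
It also fails if it takes over 53 s, if anything falls off the work surface, if the arm or the gripper's body presses on something with over 40 N, if the wrist force passes 120 N, or if a joint passes its speed limit or range.

### The arm

A 6-joint arm with a two-finger parallel gripper is mounted at the origin on a cart in front of the work surface, level with it; the furniture and walls round the work are solid. World frame = base frame: x ahead of the robot, y to its left, z up, the work surface at z = 0. Lengths are in m, angles in rad, forces in N, time in s.
With the tool pointing down it reaches from about 0.25 to 0.775 m from the base axis. Payload 4 kg.
Tool frame: the origin (TCP) lies between the finger pads; the fingertips stand 14 mm ahead of it and the grasp point (between the pads) lies 5 mm behind it; z points along the fingers, y is the line along which they close (so a half turn about z gives the same grasp; the last joint's range is limited). The gripper opens to 94 mm and grips with 3 to 60 N. Pads are 16 mm wide; open, the fingers measure 119 mm over their backs; the gripper's body (75 mm by 177 mm) begins 78 mm behind the grasp point.
Start: joints at [1.223, 0.087, 1.371, -0, 1.684, -0.103], TCP at [0.133, 0.534, 0.22] pointing down, gripper open.
Joint ranges: [-3.1, 3.1], [-0.76, 2.03], [0.27, 2.55], [-1.08, 4.22], [0.17, 2.65], [-2.57, 2.57]. Speed limits (rad/s): [2.79, 2.79, 3.14, 3.14, 3.14, 3.14].

### API

Orientations are given as a 3x3 rotation matrix whose columns are the frame's x, y, z axes.
In Python, from station import manip gives the robot as it stands.
- The arm moves only by the tool move_arm, never from a script. Its argument "commands" is a list of rows, each an object of numbers: "tx", "ty", "tz": the shift along the tool's x, y, z in m; "twist": the turn about the tool's z in rad; "claw": the opening, from 0 (shut) to 1 (fully open). In form: [{"tx": .., "ty": .., "tz": .., "twist": .., "claw": ..}, ...]. A call has exactly 5 rows; each row is the pose to reach, as a shift and turn from the pose commanded when the call began, along the tool's axes at that moment; what a row does not reach only later rows make up. A row lasts 1/8 s, in which the tool goes at most 62.5 mm and 10.7 degrees, less where a joint would pass 70% of its speed; a pose out of reach is approached as far as the arm can. A call with a gripper value outside its range is refused whole. The fingers move at their own pace and stop on an object; the grip force is fixed at half the most. Time passes only in rows, so rows that repeat a pose let the fingers close, or fill a call up. It gives the time, the measured TCP pose, the force, the opening and the grip force at its end, in the units of the state.
- manip.sense(): the state, without advancing time (a new reading comes with each control period).
- manip.capture(name): name is "scene" or "top" or "wrist"; returns (picture, depth): 400x640x3 uint8, red, green, blue; 400x640 float32, m along the optical axis (not along the pixel's ray), 0 where there is no reading.
- manip.camera_params(name): a dict with "mtx" (3x3 intrinsics, pixels), "R" (3x3) and "t" (3): a world point X has camera coordinates R X + t. Camera axes: x right, y down, z forward; pixel columns grow to the right and rows downward; lengths in m; the calibration is good to about 2 mm. A picture is of the moment at which its call begins: read the wrist's pose just before it. camera_params takes no time and is no camera call; for the wrist camera it gives the pose at the moment of the call.
- manip.sign_off(): hands the job in; it is judged then, once.
Trained networks look in the newest picture that a camera, given by its name, has taken for a name from the list of things; names that differ only in an ending like _2 or _b are one class to them, and where a whole thing is asked for, a point or a joint stands for the part that bears it (a point fixed in the world has none). Each returns a list of dicts, best first, with "confidence" (0 to 1); they miss things now and then, are a little off and sometimes report something else, mostly with a low value. They report only what shows in the picture. A call takes as long as a camera call. They do not tell look-alikes from the thing itself.
- manip.search_frame(camera, target): "box" ([centre column, centre row, width, height] as shares, 0 to 1, of the picture: columns of its width, rows of its height, round what is visible of it).
- manip.trace(camera, target): "mask" (400x640 bool, what is visible of it) and "box" ([centre column, centre row, width, height] as shares, 0 to 1, of the picture: columns of its width, rows of its height, round what is visible of it).
The state is a dict: "time": time; "joint_positions": joint angles; "joint_vel": joint speeds; "effort": joint torques, N m; "eef_pos": TCP position; "tool_rot": TCP orientation; "force": force on the tool from outside, world axes, zero at the start; "ft_torque": the same for the moment, N m; "width": finger opening in m; "gripper_force": force on a finger pad.
Only numpy, scipy, OpenCV 4.12 (cv2) and the standard library are available. Lean on these libraries where they do the work, as an engineer would, in place of code of your own. Each camera call takes 0.05 s, during which the arm holds its last target. There are 200 camera calls.

## Working session

There is one attempt and no reset: what is moved stays moved. The work goes in short steps, Python scripts to look and compute and a tool call to move; the robot and the scene stay as the last step left them, time stands still between calls to the robot, and variables do not carry over. Pictures are saved under pics/ and viewed, at most 10 in all, crops included, and the job is handed in when it is done.

Besides the shell and the picture viewer there is one more tool, called after ">>>" in YAML: its name, and indented under it one key for each argument. move_arm: Moves the arm, as the interface text tells. Its arguments: {"type":"object","properties":{"commands":{"type":"array","items":{"type":"object","properties":{"tx":{"type":"number"},"ty":{"type":"number"},"tz":{"type":"number"},"twist":{"type":"number"},"claw":{"type":"number"}}}}},"required":["commands"]}

```bash
mkdir -p pics; ls; cat > h.py <<'E'
import numpy as np, cv2
from station import manip
def cap(n):
    p=manip.camera_params(n); im,d=manip.capture(n); return im,d,p
def world(p,d,u,v):
    u=np.asarray(u,float);v=np.asarray(v,float);K=p["mtx"]
    c=np.stack([(u-K[0][2])/K[0][0]*d,(v-K[1][2])/K[1][1]*d,d],-1)
    return (c-np.array(p["t"]))@np.array(p["R"])
def proj(p,X):
    c=np.array(p["R"])@np.asarray(X)+p["t"]; q=np.array(p["mtx"])@c; return q[:2]/q[2]
def save(n,im): cv2.imwrite("pics/"+n,cv2.cvtColor(im,cv2.COLOR_RGB2BGR))
E
python3 - <<'E'
from h import *
a=[]
for n in ("top","scene"):
    im,d,p=cap(n); a.append(im); np.savez(n+".npz",im=im,d=d,**p)
    for t in ("block_battery","flap","battery_box","tape","driver","scraper_loose"):
        for r in manip.trace(n,t)[:4]:
            m=r["mask"]; v,u=np.nonzero(m&(d>0))
            if len(u): W=world(p,d[v,u],u,v); print(n,t,round(r["confidence"],2),np.round([u.mean(),v.mean()]),np.round(np.median(W,0),3),W.min(0).round(3),W.max(0).round(3))
save("a.png",cv2.resize(np.vstack(a),(480,600)) if 0 else a[0]); save("b.png",a[1])
print(manip.sense())
E
```

```text
pics
top block_battery 0.51 [338. 248.] [ 0.36  -0.061  0.016] [ 0.347 -0.084  0.008] [ 0.374 -0.041  0.022]
top flap 0.96 [311. 191.] [0.54  0.019 0.129] [ 0.474 -0.043  0.008] [0.611 0.079 0.136]
top battery_box 0.88 [319. 195.] [ 0.529 -0.003  0.129] [ 0.421 -0.151 -0.01 ] [0.662 0.128 0.147]
top tape 0.68 [414. 209.] [ 0.485 -0.313  0.035] [ 0.445 -0.351  0.001] [ 0.522 -0.278  0.044]
top driver 0.55 [198. 204.] [0.519 0.4   0.023] [0.506 0.367 0.009] [0.535 0.437 0.031]
top scraper_loose 0.72 [445. 161.] [ 0.661 -0.431  0.012] [ 0.52  -0.459 -0.001] [ 0.73  -0.392  0.026]
scene block_battery 0.66 [337. 206.] [ 0.481 -0.094  0.146] [ 0.461 -0.105  0.129] [ 0.511 -0.065  0.151]
scene block_battery 0.65 [367. 262.] [ 0.486 -0.218  0.016] [ 0.476 -0.241  0.002] [ 0.507 -0.193  0.022]
scene block_battery 0.47 [297. 252.] [ 0.357 -0.067  0.016] [ 0.342 -0.091 -0.003] [ 0.381 -0.027  0.023]
scene flap 0.62 [327. 179.] [0.538 0.017 0.13 ] [ 0.47  -0.041  0.119] [0.611 0.083 0.136]
scene battery_box 0.77 [332. 201.] [ 0.505 -0.047  0.128] [ 0.417 -0.153 -0.006] [0.74  0.232 0.148]
scene 
[... 521 characters left out ...]
00, -1.03076920e-01]), 'joint_vel': array([-1.87379136e-03,  1.18178635e-03, -1.36952811e-03, -1.05748516e-03,
       -5.89417163e-05, -1.21578036e-04]), 'effort': array([-7.07149793e-04, -3.39901900e+01, -3.02520168e+01,  7.15664076e-02,
        2.34593003e-02,  5.09337426e-07]), 'eef_pos': array([0.13329269, 0.53362433, 0.21954807]), 'tool_rot': array([[-9.70185865e-01,  2.42362096e-01,  3.21034730e-05],
       [ 2.42362098e-01,  9.70185854e-01,  1.48166775e-04],
       [ 4.76367484e-06,  1.51529976e-04, -9.99999989e-01]]), 'force': array([-0.03772125,  0.53766708, -0.34372126]), 'ft_torque': array([ 0.02935203, -0.01629881,  0.04964226]), 'gripper_force': 0.0, 'width': 0.0939767176462747}
```

```bash
python3 - <<'E'
from h import *
t=np.load("top.npz");s=np.load("scene.npz")
a=cv2.resize(t["im"][120:280,180:480],(800,427)); save("topc.png",a)
b=cv2.resize(s["im"][150:290,240:420],(771,600),interpolation=cv2.INTER_CUBIC); save("scenec.png",b)
E
```

```text
(no output)
```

View pics/topc.png

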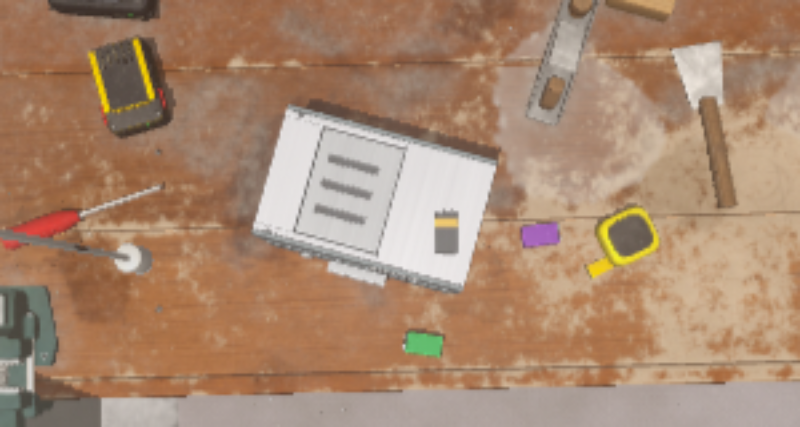

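View pics/scenec.png

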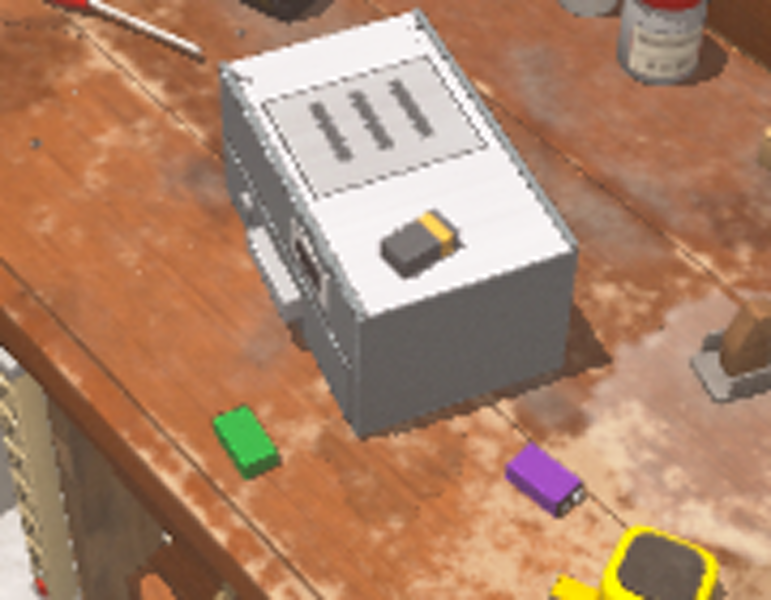

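The brass-banded dark battery on the ledge, top-view pixel (347,207), is the target. The look-alikes are purple at (382,208) and green at (339,249), both on the bench. The rows have no tilt axis, so I'll measure the geometry precisely before choosing how to move.

```bash
cat > meas.py <<'E'
from h import *
def meas(n="top",im=None,d=None,p=None):
    v,u=np.mgrid[:400,:640]; W=world(p,d,u,v)
    near=(W[...,0]>.38)&(W[...,0]<.68)&(W[...,1]>-.2)&(W[...,1]<.17)&(d>0)
    top=near&(W[...,2]>.122)&(W[...,2]<.152)
    pts=W[top][:,:2].astype(np.float32); r=cv2.minAreaRect(pts*1000); print("box top rect",r)
    b=near&(W[...,2]>.1405)&(W[...,2]<.156)&(W[...,1]<.03)
    hsv=cv2.cvtColor(im,cv2.COLOR_RGB2HSV); 
    dark=near&(W[...,2]>.12)&(W[...,1]<.03)&((hsv[...,2]<110)|(hsv[...,1]>120))
    nl,lab,st,ce=cv2.connectedComponentsWithStats((b).astype(np.uint8))
    i=1+np.argmax(st[1:,4]); q=W[lab==i]; print("bat",len(q),q.mean(0),cv2.minAreaRect((q[:,:2]*1000).astype(np.float32)), "z", np.median(q[:,2]))
    return W,lab==i
if __name__=="__main__":
    for n in("top","scene"):
        t=np.load(n+".npz"); W,m=meas(n,t["im"],t["d"],t); print(t["R"].round(3),t["t"].round(3),t["mtx"][0,0])
E
python3 meas.py
```

```text
box top rect ((531.3585815429688, -7.9822998046875), (252.0794677734375, 156.68939208984375), 73.09308624267578)
bat 136 [ 0.48592524 -0.08833768  0.1462176 ] ((487.2791748046875, -88.43253326416016), (24.384706497192383, 45.94392395019531), 88.39555358886719) z 0.1461580472154976
[[-0.025 -1.    -0.014]
 [-0.996  0.026 -0.081]
 [ 0.082  0.012 -0.997]] [0.003 0.499 1.354] 413.3510986622315
box top rect ((530.3208618164062, -10.253738403320312), (256.7969970703125, 158.80953979492188), 72.95368194580078)
bat 146 [ 0.48329531 -0.09175056  0.14629202] ((485.90643310546875, -89.80195617675781), (29.070449829101562, 49.46992111206055), 87.82984924316406) z 0.14655508115437466
[[ 0.767 -0.642  0.006]
 [-0.464 -0.56  -0.686]
 [ 0.444  0.523 -0.727]] [-0.386  0.302  1.169] 449.81071567788644
```

>>> move_arm:
  commands:
    - {"tz": -0.06,"claw": 1}
    - {"tz": -0.12,"claw": 1}
    - {"tz": -0.18,"claw": 1}
    - {"tz": -0.24,"claw": 1}
    - {"tz": -0.3,"claw": 1}

```text
$.commands[0]: bad value
```

>>> move_arm:
  commands:
    - {"tx": 0,"ty": 0,"tz": -0.06,"twist": 0,"claw": 1}
    - {"tx": 0,"ty": 0,"tz": -0.12,"twist": 0,"claw": 1}
    - {"tx": 0,"ty": 0,"tz": -0.18,"twist": 0,"claw": 1}
    - {"tx": 0,"ty": 0,"tz": -0.24,"twist": 0,"claw": 1}
    - {"tx": 0,"ty": 0,"tz": -0.3,"twist": 0,"claw": 1}

```text
time: 1.32
eef_pos: [0.1331, 0.533, 0.5218]
tool_rot: [[-0.97, 0.242, 0.001], [0.242, 0.97, 0.001], [-0.0, 0.001, -1.0]]
force: [0.1, 1.5, 0.4]
width: 0.094
gripper_force: 0.0
```

```bash
python3 -c "
from h import *
s=manip.sense();print(s['time'],s['eef_pos'],s['tool_rot'].round(4),s['joint_positions'].round(3))"
```

```text
1.325 [0.13307963 0.53298614 0.52183019] [[-9.702e-01  2.424e-01  5.000e-04]
 [ 2.424e-01  9.702e-01  1.400e-03]
 [-2.000e-04  1.500e-03 -1.000e+00]] [ 1.223  0.258  0.552 -0.     2.33  -0.103]
```

>>> move_arm:
  commands:
    - {"tx": 0,"ty": 0,"tz": -0.06,"twist": 0,"claw": 1}
    - {"tx": 0,"ty": 0,"tz": -0.12,"twist": 0,"claw": 1}
    - {"tx": 0,"ty": 0,"tz": -0.18,"twist": 0,"claw": 1}
    - {"tx": 0,"ty": 0,"tz": -0.2,"twist": 0,"claw": 1}
    - {"tx": 0,"ty": 0,"tz": -0.2,"twist": 0,"claw": 1}

```text
time: 1.95
eef_pos: [0.1051, 0.422, 0.6382]
tool_rot: [[-0.97, 0.242, -0.015], [0.242, 0.97, -0.022], [0.009, -0.025, -1.0]]
force: [0.1, 0.9, 0.2]
width: 0.0942
gripper_force: 0.0
```

```bash
python3 -c "
from h import *
s=manip.sense();print(s['time'],s['eef_pos'],s['tool_rot'].round(4),s['joint_positions'].round(3))"
```

```text
1.95 [0.10513904 0.4219841  0.63817847] [[-0.9702  0.242  -0.0149]
 [ 0.2423  0.97   -0.0217]
 [ 0.0092 -0.0246 -0.9997]] [ 1.192  0.239  0.274  0.012  2.654 -0.124]
```

>>> move_arm:
  commands:
    - {"tx": 0,"ty": 0,"tz": 0.06,"twist": 0,"claw": 1}
    - {"tx": 0,"ty": 0,"tz": 0.12,"twist": 0,"claw": 1}
    - {"tx": 0,"ty": 0,"tz": 0.18,"twist": 0,"claw": 1}
    - {"tx": 0,"ty": 0,"tz": 0.2,"twist": 0,"claw": 1}
    - {"tx": 0,"ty": 0,"tz": 0.2,"twist": 0,"claw": 1}

```text
time: 2.58
eef_pos: [0.1021, 0.4174, 0.4336]
tool_rot: [[-0.97, 0.242, -0.019], [0.242, 0.97, -0.032], [0.011, -0.035, -0.999]]
force: [0.8, 0.3, 0.1]
width: 0.0937
gripper_force: 0.0
```

```bash
python3 -c "
from h import *
s=manip.sense();print(s['time'],s['eef_pos'],s['tool_rot'].round(4),s['joint_positions'].round(3))"
```

```text
2.575 [0.10205044 0.41739733 0.43356571] [[-0.9701  0.2418 -0.0189]
 [ 0.2423  0.9697 -0.0316]
 [ 0.0106 -0.0352 -0.9993]] [ 1.194 -0.095  1.126  0.007  2.147 -0.128]
```

The base axis and box geometry are known now. An out-of-reach row re-bases the pose and leaves a small tilt, and a tilt is what one finger needs to go lower than the other. Next I'll find where a useful tilt (toward -y of the box) can be picked up in free space.

```bash
cat >> h.py <<'E'
def go(P, dpsi=0):
    "print the row shift that brings the TCP to world P from the sensed pose"
    s=manip.sense(); R=s["tool_rot"]; d=R.T@(np.array(P)-s["eef_pos"]); print("shift",d.round(4)); return d
def st():
    s=manip.sense(); R=s["tool_rot"]; z=R[:,2]
    print("t",s["time"],"p",s["eef_pos"].round(4),"psi_y",np.degrees(np.arctan2(R[1,1],R[0,1])).round(1),"tilt",np.degrees(np.arccos(-z[2])).round(2),"dir",np.degrees(np.arctan2(z[1],z[0])).round(0),"q",s["joint_positions"].round(3),"F",s["force"].round(1),"w",round(s["width"],4))
E
python3 - <<'E'
from h import *
v,u=np.mgrid[:400,:640]
for n in("top","scene"):
    t=np.load(n+".npz"); W=world(t,t["d"],u,v)
    for b in [(-.3,.5,-1.2,-.85),(-.3,.4,-.85,-.4),(.2,.6,-.4,.4),(-.3,.1,-.4,-.1)]:
        m=(t["d"]>0)&(W[...,0]>b[0])&(W[...,0]<b[1])&(W[...,1]>b[2])&(W[...,1]<b[3]); print(n,b,m.sum(),W[m][:,2].max() if m.any() else None)
go((.33,.25,.43)); st()
E
```

```text
top (-0.3, 0.5, -1.2, -0.85) 19532 0.019081806270000206
top (-0.3, 0.4, -0.85, -0.4) 12237 0.00833926728479828
top (0.2, 0.6, -0.4, 0.4) 23734 1.2766346347765822
top (-0.3, 0.1, -0.4, -0.1) 3689 0.014177643716671705
scene (-0.3, 0.5, -1.2, -0.85) 0 None
scene (-0.3, 0.4, -0.85, -0.4) 3592 0.007711724106851008
scene (0.2, 0.6, -0.4, 0.4) 36012 0.15102111670842394
scene (-0.3, 0.1, -0.4, -0.1) 6001 0.017184172535873878
shift [-0.2617 -0.1071  0.0046]
t 2.575 p [0.1021 0.4174 0.4336] psi_y 76.0 tilt 2.11 dir -121.0 q [ 1.194 -0.095  1.126  0.007  2.147 -0.128] F [0.8 0.3 0.1] w 0.0937
```

>>> move_arm:
  commands:
    - {"tx": -0.052,"ty": -0.021,"tz": 0,"twist": 0.18,"claw": 1}
    - {"tx": -0.104,"ty": -0.042,"tz": 0,"twist": 0.36,"claw": 1}
    - {"tx": -0.157,"ty": -0.064,"tz": 0,"twist": 0.54,"claw": 1}
    - {"tx": -0.21,"ty": -0.086,"tz": 0,"twist": 0.72,"claw": 1}
    - {"tx": -0.262,"ty": -0.107,"tz": 0,"twist": 0.9,"claw": 1}

```text
time: 3.2
eef_pos: [0.3328, 0.2497, 0.4404]
tool_rot: [[-0.408, 0.913, -0.012], [0.913, 0.408, -0.021], [-0.014, -0.019, -1.0]]
force: [0.2, 0.7, 0.0]
width: 0.094
gripper_force: 0.0
```

```bash
python3 -c "
from h import *
st();go((.42,-.03,.42))"
```

```text
t 3.2 p [0.3328 0.2497 0.4404] psi_y 24.1 tilt 1.39 dir -119.0 q [ 0.517 -0.129  1.142 -0.015  2.149  0.089] F [0.2 0.7 0. ] w 0.094
shift [-0.2906 -0.034   0.0253]
```

>>> move_arm:
  commands:
    - {"tx": -0.058,"ty": -0.007,"tz": 0,"twist": 0.16,"claw": 1}
    - {"tx": -0.116,"ty": -0.014,"tz": 0,"twist": 0.32,"claw": 1}
    - {"tx": -0.174,"ty": -0.02,"tz": 0,"twist": 0.48,"claw": 1}
    - {"tx": -0.232,"ty": -0.027,"tz": 0,"twist": 0.64,"claw": 1}
    - {"tx": -0.29,"ty": -0.034,"tz": 0,"twist": 0.8,"claw": 1}

```text
time: 3.82
eef_pos: [0.4208, -0.0297, 0.4456]
tool_rot: [[0.37, 0.929, -0.011], [0.929, -0.37, -0.024], [-0.026, -0.002, -1.0]]
force: [1.9, -0.1, 0.8]
width: 0.0938
gripper_force: 0.0
```

```bash
python3 -c "
from h import *
st();go((.33,-.31,.42))"
```

```text
t 3.825 p [ 0.4208 -0.0297  0.4456] psi_y -21.7 tilt 1.52 dir -115.0 q [-0.184 -0.121  1.124 -0.031  2.145  0.179] F [ 1.9 -0.1  0.8] w 0.0938
shift [-0.2932  0.0195  0.0333]
```

>>> move_arm:
  commands:
    - {"tx": -0.058,"ty": 0.004,"tz": 0.004,"twist": 0.14,"claw": 1}
    - {"tx": -0.116,"ty": 0.008,"tz": 0.008,"twist": 0.28,"claw": 1}
    - {"tx": -0.175,"ty": 0.012,"tz": 0.012,"twist": 0.42,"claw": 1}
    - {"tx": -0.234,"ty": 0.016,"tz": 0.016,"twist": 0.56,"claw": 1}
    - {"tx": -0.293,"ty": 0.02,"tz": 0.02,"twist": 0.7,"claw": 1}

```text
time: 4.45
eef_pos: [0.3307, -0.3107, 0.4335]
tool_rot: [[0.881, 0.473, -0.013], [0.472, -0.881, -0.027], [-0.024, 0.017, -1.0]]
force: [-0.3, -0.2, -0.9]
width: 0.0938
gripper_force: 0.0
```

```bash
python3 -c "
from h import *
st();go((.17,-.57,.42))"
```

```text
t 4.45 p [ 0.3307 -0.3107  0.4335] psi_y -61.8 tilt 1.68 dir -115.0 q [-0.859 -0.075  1.108 -0.031  2.097  0.204] F [-0.3 -0.2 -0.9] w 0.0938
shift [-0.2637  0.1523  0.0224]
```

>>> move_arm:
  commands:
    - {"tx": -0.053,"ty": 0.03,"tz": 0.0,"twist": 0.08,"claw": 1}
    - {"tx": -0.106,"ty": 0.06,"tz": 0.0,"twist": 0.15,"claw": 1}
    - {"tx": -0.158,"ty": 0.091,"tz": 0.0,"twist": 0.22,"claw": 1}
    - {"tx": -0.211,"ty": 0.122,"tz": 0.0,"twist": 0.26,"claw": 1}
    - {"tx": -0.264,"ty": 0.152,"tz": 0.0,"twist": 0.27,"claw": 1}

```text
time: 5.08
eef_pos: [0.1702, -0.57, 0.4417]
tool_rot: [[0.974, 0.224, -0.015], [0.224, -0.974, -0.027], [-0.02, 0.023, -1.0]]
force: [-0.1, -0.2, 0.2]
width: 0.0939
gripper_force: 0.0
```

>>> move_arm:
  commands:
    - {"tx": 0,"ty": 0.06,"tz": 0,"twist": 0,"claw": 1}
    - {"tx": 0,"ty": 0.12,"tz": 0,"twist": 0,"claw": 1}
    - {"tx": 0,"ty": 0.18,"tz": 0,"twist": 0,"claw": 1}
    - {"tx": 0,"ty": 0.24,"tz": 0,"twist": 0,"claw": 1}
    - {"tx": 0,"ty": 0.3,"tz": 0,"twist": 0,"claw": 1}

```text
time: 5.7
eef_pos: [0.2057, -0.736, 0.3832]
tool_rot: [[0.974, 0.226, -0.004], [0.225, -0.972, -0.068], [-0.019, 0.065, -0.998]]
force: [0.0, 0.6, 0.0]
width: 0.0941
gripper_force: 0.0
```

```bash
python3 -c "
from h import *
st()"
```

```text
t 5.7 p [ 0.2057 -0.736   0.3832] psi_y -76.9 tilt 3.89 dir -93.0 q [-1.365  0.666  0.274 -0.021  2.136 -0.033] F [0.  0.6 0. ] w 0.0941
```

>>> move_arm:
  commands:
    - {"tx": 0,"ty": 0.5,"tz": -0.1,"twist": 0,"claw": 1}
    - {"tx": 0,"ty": 0.5,"tz": -0.1,"twist": 0,"claw": 1}
    - {"tx": 0,"ty": 0.5,"tz": -0.1,"twist": 0,"claw": 1}
    - {"tx": 0,"ty": 0.5,"tz": -0.1,"twist": 0,"claw": 1}
    - {"tx": 0,"ty": 0.5,"tz": -0.1,"twist": 0,"claw": 1}

```text
time: 6.32
eef_pos: [0.2121, -0.7968, 0.3229]
tool_rot: [[0.974, 0.225, 0.009], [0.225, -0.967, -0.116], [-0.017, 0.115, -0.993]]
force: [-0.7, -0.6, 0.4]
width: 0.094
gripper_force: 0.0
```

```bash
python3 -c "
from h import *
st()"
```

```text
t 6.325 p [ 0.2121 -0.7968  0.3229] psi_y -76.9 tilt 6.69 dir -85.0 q [-1.374  0.747  0.274 -0.015  2.004 -0.038] F [-0.7 -0.6  0.4] w 0.094
```

>>> move_arm:
  commands:
    - {"tx": 0,"ty": 0.5,"tz": -0.35,"twist": 0,"claw": 1}
    - {"tx": 0,"ty": 0.5,"tz": -0.35,"twist": 0,"claw": 1}
    - {"tx": 0,"ty": 0.5,"tz": -0.35,"twist": 0,"claw": 1}
    - {"tx": 0,"ty": 0.5,"tz": -0.35,"twist": 0,"claw": 1}
    - {"tx": 0,"ty": 0.5,"tz": -0.35,"twist": 0,"claw": 1}

```text
time: 6.95
eef_pos: [0.2064, -0.793, 0.3591]
tool_rot: [[0.974, 0.224, 0.022], [0.225, -0.96, -0.167], [-0.016, 0.167, -0.986]]
force: [-0.3, 0.0, -0.3]
width: 0.0942
gripper_force: 0.0
```

```bash
python3 -c "
from h import *
st()"
```

```text
t 6.95 p [ 0.2064 -0.793   0.3591] psi_y -76.8 tilt 9.69 dir -82.0 q [-1.381  0.704  0.274 -0.011  1.995 -0.044] F [-0.3  0.  -0.3] w 0.0942
```

>>> move_arm:
  commands:
    - {"tx": 0,"ty": 0.5,"tz": -0.3,"twist": 0,"claw": 1}
    - {"tx": 0,"ty": 0.5,"tz": -0.3,"twist": 0,"claw": 1}
    - {"tx": 0,"ty": 0.5,"tz": -0.3,"twist": 0,"claw": 1}
    - {"tx": 0,"ty": 0.5,"tz": -0.3,"twist": 0,"claw": 1}
    - {"tx": 0,"ty": 0.5,"tz": -0.3,"twist": 0,"claw": 1}

```text
time: 7.58
eef_pos: [0.2034, -0.7965, 0.3826]
tool_rot: [[0.974, 0.223, 0.035], [0.225, -0.95, -0.216], [-0.015, 0.218, -0.976]]
force: [1.0, 0.6, 0.1]
width: 0.0939
gripper_force: 0.0
```

>>> move_arm:
  commands:
    - {"tx": 0,"ty": 0.5,"tz": -0.3,"twist": 0,"claw": 1}
    - {"tx": 0,"ty": 0.5,"tz": -0.3,"twist": 0,"claw": 1}
    - {"tx": 0,"ty": 0.5,"tz": -0.3,"twist": 0,"claw": 1}
    - {"tx": 0,"ty": 0.5,"tz": -0.3,"twist": 0,"claw": 1}
    - {"tx": 0,"ty": 0.5,"tz": -0.3,"twist": 0,"claw": 1}

```text
time: 8.2
eef_pos: [0.2003, -0.7956, 0.4113]
tool_rot: [[0.974, 0.221, 0.047], [0.225, -0.937, -0.266], [-0.014, 0.27, -0.963]]
force: [-1.1, -1.2, 0.1]
width: 0.0938
gripper_force: 0.0
```

```bash
python3 -c "
from h import *
st()"
```

```text
t 8.2 p [ 0.2003 -0.7956  0.4113] psi_y -76.7 tilt 15.67 dir -80.0 q [-1.393e+00  6.430e-01  2.740e-01 -1.000e-03  1.950e+00 -5.200e-02] F [-1.1 -1.2  0.1] w 0.0938
```

>>> move_arm:
  commands:
    - {"tx": 0,"ty": 0.5,"tz": -0.25,"twist": 0,"claw": 1}
    - {"tx": 0,"ty": 0.5,"tz": -0.25,"twist": 0,"claw": 1}
    - {"tx": 0,"ty": 0.5,"tz": -0.25,"twist": 0,"claw": 1}
    - {"tx": 0,"ty": 0.5,"tz": -0.25,"twist": 0,"claw": 1}
    - {"tx": 0,"ty": 0.5,"tz": -0.25,"twist": 0,"claw": 1}

```text
time: 8.82
eef_pos: [0.1994, -0.8018, 0.4303]
tool_rot: [[0.974, 0.218, 0.059], [0.225, -0.922, -0.315], [-0.014, 0.32, -0.947]]
force: [0.2, 0.7, 0.0]
width: 0.0938
gripper_force: 0.0
```

>>> move_arm:
  commands:
    - {"tx": 0,"ty": 0.5,"tz": -0.25,"twist": 0,"claw": 1}
    - {"tx": 0,"ty": 0.5,"tz": -0.25,"twist": 0,"claw": 1}
    - {"tx": 0,"ty": 0.5,"tz": -0.25,"twist": 0,"claw": 1}
    - {"tx": 0,"ty": 0.5,"tz": -0.25,"twist": 0,"claw": 1}
    - {"tx": 0,"ty": 0.5,"tz": -0.25,"twist": 0,"claw": 1}

```text
time: 9.45
eef_pos: [0.1979, -0.8029, 0.4562]
tool_rot: [[0.974, 0.214, 0.072], [0.226, -0.903, -0.365], [-0.013, 0.372, -0.928]]
force: [0.5, 0.3, 0.2]
width: 0.0947
gripper_force: 0.0
```

>>> move_arm:
  commands:
    - {"tx": 0,"ty": 0.5,"tz": -0.25,"twist": 0,"claw": 1}
    - {"tx": 0,"ty": 0.5,"tz": -0.25,"twist": 0,"claw": 1}
    - {"tx": 0,"ty": 0.5,"tz": -0.25,"twist": 0,"claw": 1}
    - {"tx": 0,"ty": 0.5,"tz": -0.25,"twist": 0,"claw": 1}
    - {"tx": 0,"ty": 0.5,"tz": -0.25,"twist": 0,"claw": 1}

```text
time: 10.07
eef_pos: [0.1959, -0.7994, 0.4864]
tool_rot: [[0.974, 0.21, 0.084], [0.226, -0.882, -0.414], [-0.013, 0.422, -0.907]]
force: [-0.2, 0.3, -0.5]
width: 0.0939
gripper_force: 0.0
```

```bash
python3 -c "
from h import *
st()"
```

```text
t 10.075 p [ 0.1959 -0.7994  0.4864] psi_y -76.6 tilt 24.97 dir -79.0 q [-1.405  0.563  0.275  0.015  1.868 -0.057] F [-0.2  0.3 -0.5] w 0.0939
```

```bash
cat >> h.py <<'E'
O=np.array([.525,-.0277,.13]); yaw=np.radians(-16.9)
RB=np.array([[np.cos(yaw),-np.sin(yaw),0],[np.sin(yaw),np.cos(yaw),0],[0,0,1]])
def b2w(b): return O+RB@np.array(b)
def w2b(w): return RB.T@(np.array(w)-O)
def tip(off,T,tw=0.):
    "shift of the TCP (tool axes now) that puts tool point off at world T after a twist"
    s=manip.sense();R=s["tool_rot"];Rn=R@cv2.Rodrigues(np.array([0,0,tw]))[0]
    P=np.array(T)-Rn@np.array(off); print("TCP",P.round(4),"shift",(R.T@(P-s["eef_pos"])).round(4),"psi",np.degrees(np.arctan2(Rn[1,1],Rn[0,1])).round(1))
def tips():
    s=manip.sense();R=s["tool_rot"];h=s["width"]/2
    for n,o in(("A in",-h),("A out",-h-.0125),("B in",h),("B out",h+.0125)): print(n,(w2b(s["eef_pos"]+R@[0,o,.014])*1000).round(1))
E
python3 - <<'E'
from h import *
print(w2b((.487,-.089,.1385)))
tip((0,-.0595,.014),(.449,-.090,.21),.27)
E
```

```text
[-0.01853887 -0.06969936  0.0085    ]
TCP [ 0.4444 -0.1384  0.2471] shift [ 0.3945 -0.6318 -0.0358] psi -93.6
```

>>> move_arm:
  commands:
    - {"tx": 0.026,"ty": -0.042,"tz": 0,"twist": 0,"claw": 1}
    - {"tx": 0.053,"ty": -0.084,"tz": 0,"twist": 0,"claw": 1}
    - {"tx": 0.079,"ty": -0.126,"tz": -0.005,"twist": 0,"claw": 1}
    - {"tx": 0.105,"ty": -0.168,"tz": -0.01,"twist": 0,"claw": 1}
    - {"tx": 0.131,"ty": -0.21,"tz": -0.012,"twist": 0,"claw": 1}

```text
time: 10.7
eef_pos: [0.2788, -0.5781, 0.4067]
tool_rot: [[0.974, 0.21, 0.084], [0.226, -0.882, -0.414], [-0.013, 0.423, -0.906]]
force: [-0.3, -0.9, -0.2]
width: 0.0941
gripper_force: 0.0
```

>>> move_arm:
  commands:
    - {"tx": 0.026,"ty": -0.042,"tz": 0,"twist": 0,"claw": 1}
    - {"tx": 0.053,"ty": -0.084,"tz": 0,"twist": 0,"claw": 1}
    - {"tx": 0.079,"ty": -0.126,"tz": -0.005,"twist": 0,"claw": 1}
    - {"tx": 0.105,"ty": -0.168,"tz": -0.01,"twist": 0,"claw": 1}
    - {"tx": 0.131,"ty": -0.21,"tz": -0.012,"twist": 0,"claw": 1}

```text
time: 11.32
eef_pos: [0.3611, -0.3585, 0.3273]
tool_rot: [[0.974, 0.21, 0.085], [0.226, -0.882, -0.414], [-0.012, 0.423, -0.906]]
force: [0.5, 0.7, 0.2]
width: 0.094
gripper_force: 0.0
```

```bash
python3 - <<'E'
from h import *
st(); tip((0,-.0595,.014),(.449,-.090,.21),.24)
E
```

```text
t 11.325 p [ 0.3611 -0.3585  0.3273] psi_y -76.6 tilt 25.02 dir -78.0 q [-0.725 -0.256  1.539 -0.257  1.504  0.587] F [0.5 0.7 0.2] w 0.094
TCP [ 0.4461 -0.1383  0.2473] shift [ 0.1335 -0.2101 -0.0116] psi -91.8
```

>>> move_arm:
  commands:
    - {"tx": 0.03,"ty": -0.045,"tz": -0.01,"twist": 0.08,"claw": 1}
    - {"tx": 0.06,"ty": -0.09,"tz": -0.012,"twist": 0.16,"claw": 1}
    - {"tx": 0.09,"ty": -0.135,"tz": -0.012,"twist": 0.24,"claw": 1}
    - {"tx": 0.115,"ty": -0.18,"tz": -0.012,"twist": 0.24,"claw": 1}
    - {"tx": 0.1335,"ty": -0.21,"tz": -0.012,"twist": 0.24,"claw": 1}

```text
time: 11.95
eef_pos: [0.4459, -0.1376, 0.2467]
tool_rot: [[0.996, -0.025, 0.084], [0.012, -0.911, -0.413], [0.087, 0.413, -0.907]]
force: [0.5, -0.2, 0.5]
width: 0.094
gripper_force: 0.0
```

```bash
python3 - <<'E'
from h import *
im,d,p=cap("scene"); st(); tips(); save("c.png",cv2.resize(im[100:300,240:500],(780,600))); tip((0,-.0595,.014),(.4495,-.093,.134))
E
```

```text
t 12.0 p [ 0.4464 -0.1348  0.2443] psi_y -91.4 tilt 24.69 dir -79.0 q [-0.128 -0.21   1.663 -0.407  1.543  1.428] F [ 0.5  2.3 -1.7] w 0.0938
A in [-52.8 -89.2  82.4]
A out [-55.8 -78.2  77.3]
B in [ -29.8 -171.7  120.8]
B out [ -26.8 -182.7  125.9]
TCP [ 0.4471 -0.1415  0.1711] shift [-0.0056 -0.0238  0.0694] psi -91.4
```

View pics/c.png

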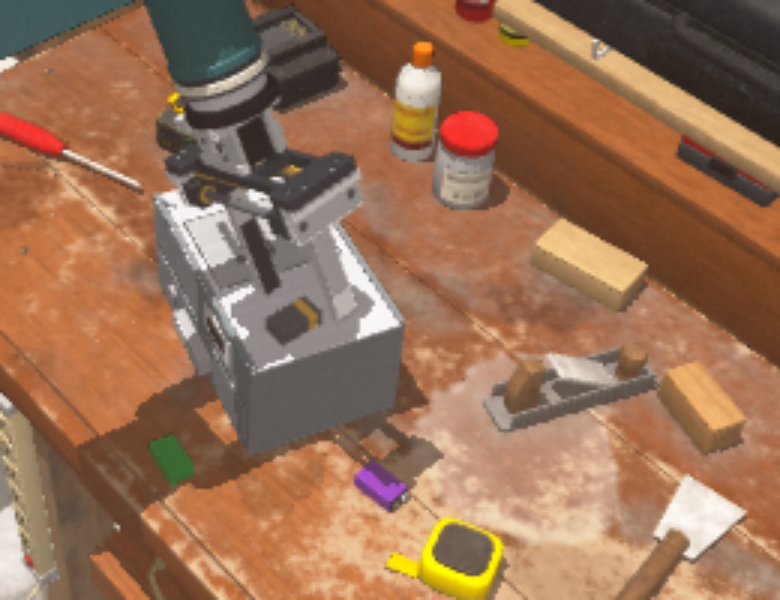

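>>> move_arm:
  commands:
    - {"tx": -0.002,"ty": -0.01,"tz": 0.02,"twist": 0,"claw": 1}
    - {"tx": -0.004,"ty": -0.02,"tz": 0.04,"twist": 0,"claw": 1}
    - {"tx": -0.005,"ty": -0.023,"tz": 0.05,"twist": 0,"claw": 1}
    - {"tx": -0.005,"ty": -0.023,"tz": 0.05,"twist": 0,"claw": 1}
    - {"tx": -0.005,"ty": -0.023,"tz": 0.05,"twist": 0,"claw": 1}

```text
time: 12.62
eef_pos: [0.4461, -0.14, 0.1938]
tool_rot: [[0.996, -0.029, 0.085], [0.009, -0.91, -0.414], [0.09, 0.414, -0.906]]
force: [0.4, -0.3, 0.5]
width: 0.0939
gripper_force: 0.0
```

```bash
python3 - <<'E'
from h import *
st(); tips(); tip((0,-.0595,.014),(.4495,-.093,.134))
E
```

```text
t 12.625 p [ 0.4461 -0.14    0.1938] psi_y -91.8 tilt 25.03 dir -78.0 q [-0.137 -0.196  1.754 -0.414  1.441  1.468] F [ 0.4 -0.3  0.5] w 0.0939
A in [-51.1 -94.3  31.7]
A out [-54.1 -83.3  26.5]
B in [ -28.9 -176.9   70.5]
B out [ -25.9 -187.9   75.7]
TCP [ 0.4466 -0.1413  0.1713] shift [-0.0015 -0.0081  0.021 ] psi -91.8
```

```bash
python3 - <<'E'
from h import *
tip((0,-.0595,.014),(.449,-.085,.134))
R=manip.sense()["tool_rot"]; print("push x 55mm",(R.T@np.array([.055*np.cos(.03),-.055*np.sin(.03),0])).round(4),"up30",(R.T@[0,0,.03]).round(4))
E
```

```text
TCP [ 0.4461 -0.1333  0.1713] shift [-0.002  -0.0154  0.0176] psi -91.8
push x 55mm [ 0.0547 -0.0001  0.0054] up30 [ 0.0027  0.0124 -0.0272]
```

>>> move_arm:
  commands:
    - {"tx": -0.001,"ty": -0.008,"tz": 0.008,"twist": 0,"claw": 1}
    - {"tx": -0.002,"ty": -0.0155,"tz": 0.0175,"twist": 0,"claw": 1}
    - {"tx": -0.002,"ty": -0.0155,"tz": 0.0175,"twist": 0,"claw": 1}
    - {"tx": 0.004,"ty": -0.0155,"tz": 0.018,"twist": 0,"claw": 1}
    - {"tx": 0.01,"ty": -0.0155,"tz": 0.0187,"twist": 0,"claw": 1}

```text
time: 13.25
eef_pos: [0.4583, -0.1332, 0.1705]
tool_rot: [[0.996, -0.028, 0.085], [0.01, -0.91, -0.414], [0.088, 0.413, -0.906]]
force: [-0.7, -0.7, -0.5]
width: 0.0937
gripper_force: 0.1
```

```bash
python3 - <<'E'
from h import *
im,d,p=cap("scene"); st(); tips(); save("d.png",cv2.resize(im[150:250,260:400],(784,560)))
E
```

```text
t 13.3 p [ 0.459  -0.1332  0.1705] psi_y -91.7 tilt 25.01 dir -78.0 q [-0.118 -0.154  1.765 -0.419  1.401  1.507] F [-0.2  0.3 -0.1] w 0.0938
A in [-40.9 -84.1   8.5]
A out [-43.8 -73.1   3.3]
B in [ -18.5 -166.6   47.2]
B out [ -15.5 -177.6   52.4]
```

View pics/d.png

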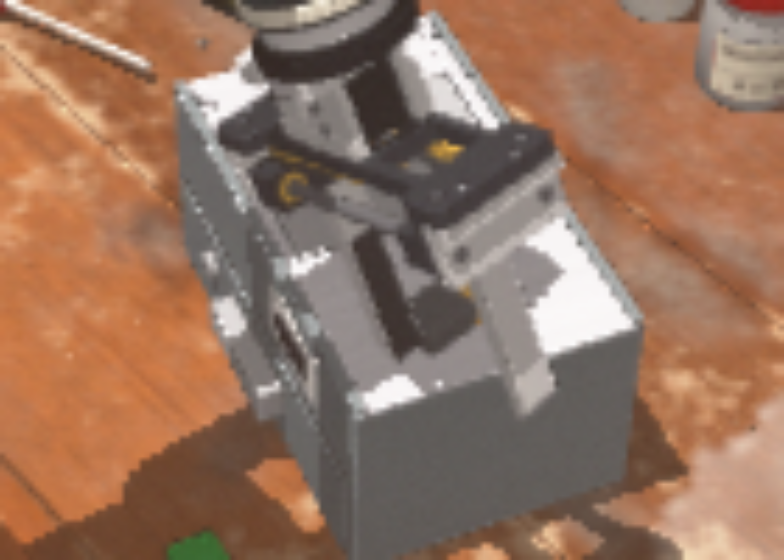

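>>> move_arm:
  commands:
    - {"tx": 0.005,"ty": 0,"tz": 0.0005,"twist": 0,"claw": 1}
    - {"tx": 0.01,"ty": 0,"tz": 0.001,"twist": 0,"claw": 1}
    - {"tx": 0.015,"ty": 0,"tz": 0.0015,"twist": 0,"claw": 1}
    - {"tx": 0.02,"ty": 0,"tz": 0.002,"twist": 0,"claw": 1}
    - {"tx": 0.025,"ty": 0,"tz": 0.0025,"twist": 0,"claw": 1}

```text
time: 13.92
eef_pos: [0.4831, -0.1339, 0.17]
tool_rot: [[0.996, -0.027, 0.084], [0.01, -0.91, -0.414], [0.088, 0.413, -0.906]]
force: [-0.6, -0.2, -0.4]
width: 0.0942
gripper_force: 0.1
```

>>> move_arm:
  commands:
    - {"tx": 0.005,"ty": 0,"tz": 0.0005,"twist": 0,"claw": 1}
    - {"tx": 0.01,"ty": 0,"tz": 0.001,"twist": 0,"claw": 1}
    - {"tx": 0.015,"ty": 0,"tz": 0.0015,"twist": 0,"claw": 1}
    - {"tx": 0.018,"ty": 0,"tz": 0.0018,"twist": 0,"claw": 1}
    - {"tx": 0.018,"ty": 0,"tz": 0.0018,"twist": 0,"claw": 1}

```text
time: 14.55
eef_pos: [0.501, -0.1345, 0.1699]
tool_rot: [[0.996, -0.027, 0.084], [0.01, -0.91, -0.414], [0.088, 0.413, -0.906]]
force: [-0.3, 0.6, -0.5]
width: 0.0945
gripper_force: 0.0
```

```bash
python3 - <<'E'
from h import *
st(); tips()
im,d,p=cap("scene"); r=manip.trace("scene","block_battery")
for q in r:
    m=q["mask"]; v,u=np.nonzero(m&(d>0)); W=world(p,d[v,u],u,v)
    k=W[:,2]>.142
    if k.sum()>20: print(round(q["confidence"],2),k.sum(),w2b(W[k].mean(0)).round(4),cv2.minAreaRect((((W[k]-O)@RB)[:,:2]*1000).astype(np.float32)))
save("e.png",cv2.resize(im[150:250,260:400],(784,560)))
E
```

```text
t 14.55 p [ 0.501  -0.1345  0.1699] psi_y -91.7 tilt 24.98 dir -79.0 q [-0.11  -0.055  1.676 -0.421  1.396  1.519] F [-0.3  0.6 -0.5] w 0.0945
A in [ -0.4 -72.8   7.7]
A out [ -3.4 -61.8   2.5]
B in [  22.2 -155.9   46.8]
B out [  25.1 -166.9   51.9]
0.49 91 [ 0.0249 -0.0597  0.0166] ((25.758209228515625, -58.660614013671875), (40.323158264160156, 25.857505798339844), 22.605209350585938)
0.43 62 [-0.0137 -0.086   0.0775] ((-6.091863632202148, -77.61787414550781), (81.01171875, 180.44232177734375), 14.489936828613281)
```

View pics/e.png

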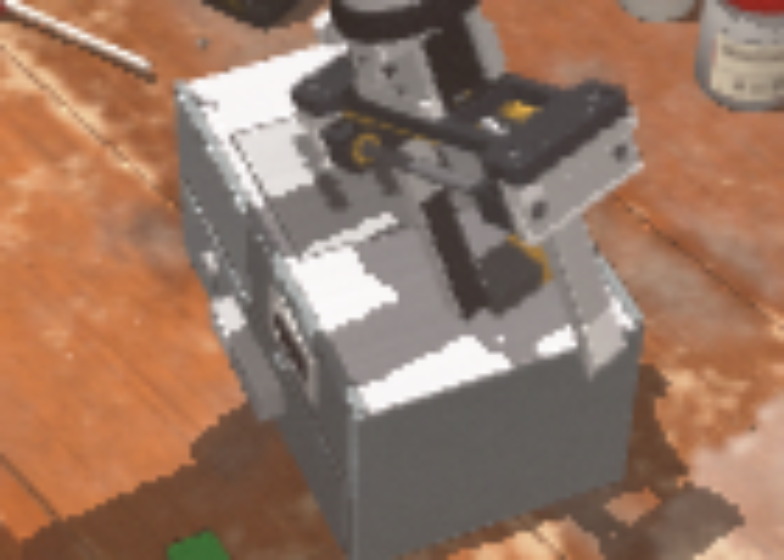

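```bash
python3 - <<'E'
from h import *
off=(0,-.0595,.014)
for b in [(-8,-61.8,45),(35,-87,40),(35,-87,4),(35-.262*44,-87+.965*44,4),(35-.262*50,-87+.965*50,4)]: tip(off,b2w(np.array(b)/1000))
E
```

```text
TCP [ 0.4966 -0.1329  0.2123] shift [-0.0005  0.0161 -0.0394] psi -91.7
TCP [ 0.5304 -0.1695  0.2073] shift [ 0.0324  0.0465 -0.0168] psi -91.7
TCP [ 0.5304 -0.1695  0.1713] shift [0.0293 0.0316 0.0158] psi -91.7
TCP [ 0.5317 -0.1255  0.1713] shift [ 0.031  -0.0085 -0.0023] psi -91.7
TCP [ 0.5319 -0.1195  0.1713] shift [ 0.0312 -0.0139 -0.0048] psi -91.7
```

>>> move_arm:
  commands:
    - {"tx": -0.006,"ty": 0,"tz": -0.001,"twist": 0,"claw": 1}
    - {"tx": -0.001,"ty": 0.016,"tz": -0.0395,"twist": 0,"claw": 1}
    - {"tx": 0.0325,"ty": 0.0465,"tz": -0.017,"twist": 0,"claw": 1}
    - {"tx": 0.0293,"ty": 0.0316,"tz": 0.0158,"twist": 0,"claw": 1}
    - {"tx": 0.0293,"ty": 0.0316,"tz": 0.0158,"twist": 0,"claw": 1}

```text
time: 15.28
eef_pos: [0.528, -0.1692, 0.1677]
tool_rot: [[0.997, -0.025, 0.077], [0.009, -0.911, -0.412], [0.08, 0.412, -0.908]]
force: [0.4, -0.7, -0.4]
width: 0.0938
gripper_force: 0.0
```

```bash
cat > bat.py <<'E'
from h import *
def bat(name=None):
    im,d,p=cap("scene")
    for q in manip.trace("scene","block_battery"):
        m=q["mask"]; v,u=np.nonzero(m&(d>0)); W=world(p,d[v,u],u,v); b=(W-O)@RB; k=(b[:,2]>.012)&(b[:,2]<.022)&(abs(b[:,0])<.07)
        if k.sum()>20: print(round(q["confidence"],2),k.sum(),b[k].mean(0).round(4),cv2.minAreaRect((b[k][:,:2]*1000).astype(np.float32)))
    if name: save(name,cv2.resize(im[150:250,260:400],(784,560)))
E
python3 - <<'E'
from bat import *
st(); tips(); bat("f.png")
E
```

```text
t 15.275 p [ 0.528  -0.1692  0.1677] psi_y -91.6 tilt 24.8 dir -79.0 q [-0.173  0.014  1.612 -0.412  1.373  1.459] F [ 0.4 -0.7 -0.4] w 0.0938
A in [ 35.4 -98.5   5.7]
A out [ 32.4 -87.5   0.5]
B in [  58.  -181.    44.3]
B out [  61.  -192.    49.5]
```

>>> move_arm:
  commands:
    - {"tx": 0,"ty": 0,"tz": 0,"twist": 0,"claw": 1}
    - {"tx": 0.0002,"ty": -0.005,"tz": -0.0023,"twist": 0,"claw": 1}
    - {"tx": 0.0004,"ty": -0.01,"tz": -0.0045,"twist": 0,"claw": 1}
    - {"tx": 0.0006,"ty": -0.015,"tz": -0.0068,"twist": 0,"claw": 1}
    - {"tx": 0.0008,"ty": -0.02,"tz": -0.009,"twist": 0,"claw": 1}

```text
time: 16.0
eef_pos: [0.5312, -0.1471, 0.1715]
tool_rot: [[0.996, -0.027, 0.084], [0.01, -0.91, -0.414], [0.088, 0.413, -0.906]]
force: [-0.2, -0.4, 1.6]
width: 0.0941
gripper_force: 0.3
```

```bash
python3 - <<'E'
from bat import *
st(); tips(); bat("g.png")
E
```

```text
t 16.0 p [ 0.5312 -0.1471  0.1715] psi_y -91.7 tilt 25.0 dir -79.0 q [-0.128  0.012  1.608 -0.419  1.389  1.501] F [-0.2 -0.4  1.6] w 0.0941
A in [ 32.2 -76.3   9.3]
A out [ 29.2 -65.3   4.2]
B in [  54.7 -159.1   48.3]
B out [  57.6 -170.1   53.4]
0.66 54 [ 0.0175 -0.0538  0.0167] ((26.068023681640625, -49.55027770996094), (45.94585418701172, 26.10576057434082), 17.520309448242188)
```

View pics/g.png

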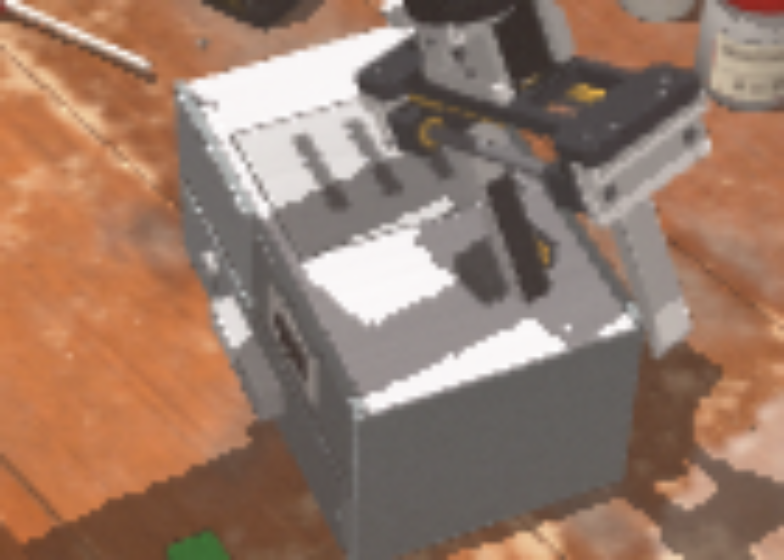

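>>> move_arm:
  commands:
    - {"tx": 0.0002,"ty": -0.005,"tz": -0.0023,"twist": 0,"claw": 1}
    - {"tx": 0.0004,"ty": -0.01,"tz": -0.0045,"twist": 0,"claw": 1}
    - {"tx": 0.0006,"ty": -0.015,"tz": -0.0068,"twist": 0,"claw": 1}
    - {"tx": 0.0008,"ty": -0.02,"tz": -0.009,"twist": 0,"claw": 1}
    - {"tx": 0.0009,"ty": -0.0215,"tz": -0.0097,"twist": 0,"claw": 1}

```text
time: 16.73
eef_pos: [0.5318, -0.1235, 0.1712]
tool_rot: [[0.996, -0.027, 0.084], [0.01, -0.91, -0.414], [0.088, 0.413, -0.906]]
force: [-0.1, -0.6, 0.4]
width: 0.0941
gripper_force: 0.1
```

```bash
python3 - <<'E'
from bat import *
st(); tips(); bat()
im,d,p=cap("top"); 
R=manip.sense()["tool_rot"]
print("back30",(R.T@b2w([.00,-.03,0])-R.T@O).round(4),"up",(R.T@[0,0,.08]).round(4))
E
```

```text
t 16.725 p [ 0.5318 -0.1235  0.1712] psi_y -91.7 tilt 24.98 dir -79.0 q [-0.081  0.014  1.606 -0.424  1.408  1.544] F [-0.1 -0.6  0.4] w 0.0941
A in [ 25.9 -53.5   9.1]
A out [ 22.9 -42.5   3.9]
B in [  48.4 -136.3   48. ]
B out [  51.4 -147.3   53.1]
0.63 43 [ 0.0108 -0.0312  0.0167] ((20.77278709411621, -28.311355590820312), (43.368873596191406, 23.384586334228516), 13.613961219787598)
back30 [-0.009   0.0264  0.0111] up [ 0.007   0.033  -0.0725]
```

>>> move_arm:
  commands:
    - {"tx": 0,"ty": 0.009,"tz": 0.004,"twist": 0,"claw": 1}
    - {"tx": 0.003,"ty": 0.03,"tz": -0.025,"twist": -0.06,"claw": 1}
    - {"tx": 0.006,"ty": 0.05,"tz": -0.055,"twist": -0.16,"claw": 1}
    - {"tx": 0.008,"ty": 0.055,"tz": -0.077,"twist": -0.26,"claw": 1}
    - {"tx": 0.008,"ty": 0.055,"tz": -0.077,"twist": -0.26,"claw": 1}

```text
time: 17.5
eef_pos: [0.5326, -0.1429, 0.267]
tool_rot: [[0.97, 0.226, 0.088], [0.242, -0.877, -0.415], [-0.016, 0.424, -0.906]]
force: [0.8, 0.4, -0.5]
width: 0.0941
gripper_force: 0.0
```

```bash
python3 - <<'E'
from bat import *
st(); tips(); bat("i.png")
im,d,p=cap("wrist"); save("w.png",im)
E
```

```text
t 17.5 p [ 0.5326 -0.1429  0.267 ] psi_y -75.6 tilt 25.09 dir -78.0 q [-0.119 -0.02   1.451 -0.413  1.562  1.176] F [ 0.8  0.4 -0.5] w 0.0941
A in [ 21.5 -76.8 104.4]
A out [ 15.6 -67.1  99.1]
B in [  65.8 -149.6  144.3]
B out [  71.7 -159.3  149.6]
0.43 124 [ 0.0199 -0.0281  0.0169] ((21.56995964050293, -25.77817153930664), (49.119049072265625, 28.480791091918945), 17.633644104003906)
```

View pics/i.png

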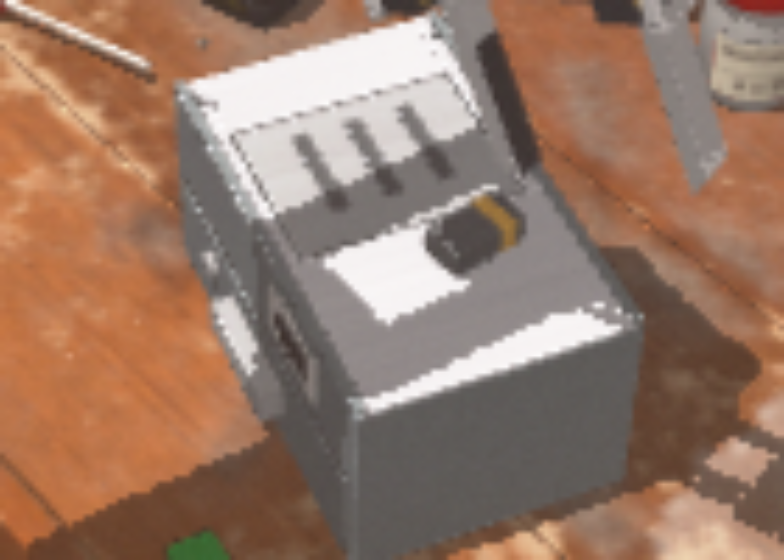

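```bash
python3 - <<'E'
from h import *
off=(0,.047,.014)
for b in [(19,-50,62),(19,-50,3.5)]: tip(off,b2w(np.array(b)/1000))
E
```

```text
TCP [ 0.5167 -0.034   0.1849] shift [ 0.0141 -0.1311  0.0246] psi -75.4
TCP [ 0.5167 -0.034   0.1264] shift [ 0.0155 -0.1557  0.0777] psi -75.4
```

>>> move_arm:
  commands:
    - {"tx": 0.004,"ty": -0.04,"tz": 0,"twist": 0,"claw": 1}
    - {"tx": 0.009,"ty": -0.085,"tz": 0.005,"twist": 0,"claw": 1}
    - {"tx": 0.014,"ty": -0.131,"tz": 0.025,"twist": 0,"claw": 1}
    - {"tx": 0.014,"ty": -0.131,"tz": 0.025,"twist": 0,"claw": 1}
    - {"tx": 0.014,"ty": -0.131,"tz": 0.025,"twist": 0,"claw": 1}

```text
time: 18.27
eef_pos: [0.5174, -0.0348, 0.1862]
tool_rot: [[0.97, 0.229, 0.083], [0.243, -0.877, -0.415], [-0.022, 0.423, -0.906]]
force: [-0.0, -0.6, -0.8]
width: 0.0938
gripper_force: 0.0
```

```bash
python3 - <<'E'
from bat import *
st(); tips(); tip((0,.047,.014),b2w((.019,-.05,.0035)))
E
```

```text
t 18.275 p [ 0.5174 -0.0348  0.1862] psi_y -75.3 tilt 25.04 dir -79.0 q [ 9.800e-02 -1.000e-03  1.591e+00 -4.360e-01  1.511e+00  1.436e+00] F [-0.  -0.6 -0.8] w 0.0938
A in [-24.7  22.   23.7]
A out [-30.6  31.7  18.4]
B in [ 19.8 -50.4  63.4]
B out [ 25.8 -60.1  68.7]
TCP [ 0.5167 -0.034   0.1263] shift [ 0.0008 -0.0261  0.0539] psi -75.3
```

Both fingers hang where planned: A over the flap, B behind the battery. Next is lowering, which opens the flap.

>>> move_arm:
  commands:
    - {"tx": 0,"ty": -0.008,"tz": 0.016,"twist": 0,"claw": 1}
    - {"tx": 0.0005,"ty": -0.014,"tz": 0.029,"twist": 0,"claw": 1}
    - {"tx": 0.0008,"ty": -0.02,"tz": 0.042,"twist": 0,"claw": 1}
    - {"tx": 0.0008,"ty": -0.026,"tz": 0.054,"twist": 0,"claw": 1}
    - {"tx": 0.0008,"ty": -0.026,"tz": 0.054,"twist": 0,"claw": 1}

```text
time: 18.9
eef_pos: [0.5196, -0.0328, 0.1278]
tool_rot: [[0.97, 0.226, 0.092], [0.244, -0.878, -0.411], [-0.012, 0.421, -0.907]]
force: [4.5, 5.2, 4.3]
width: 0.0941
gripper_force: 3.1
```

```bash
python3 - <<'E'
from bat import *
st(); tips(); bat("j.png")
R=manip.sense()["tool_rot"]; print("push n 30", (R.T@RB@[-.0083,.0288,0]).round(4),"push y30",(R.T@RB@[0,.03,0]).round(4))
E
```

```text
t 18.9 p [ 0.5196 -0.0328  0.1278] psi_y -75.5 tilt 24.91 dir -77.0 q [ 0.099  0.034  1.674 -0.439  1.395  1.49 ] F [4.5 5.2 4.3] w 0.0941
A in [-23.   24.9 -34.7]
A out [-28.9  34.5 -40. ]
B in [ 21.4 -48.    4.9]
B out [ 27.3 -57.7  10.1]
0.62 46 [ 0.0068 -0.0308  0.0162] ((7.426743984222412, -31.32478141784668), (17.831336975097656, 26.003376007080078), 3.459524154663086)
push n 30 [ 0.0077 -0.0262 -0.0123] push y30 [ 0.0155 -0.0232 -0.011 ]
```

View pics/j.png

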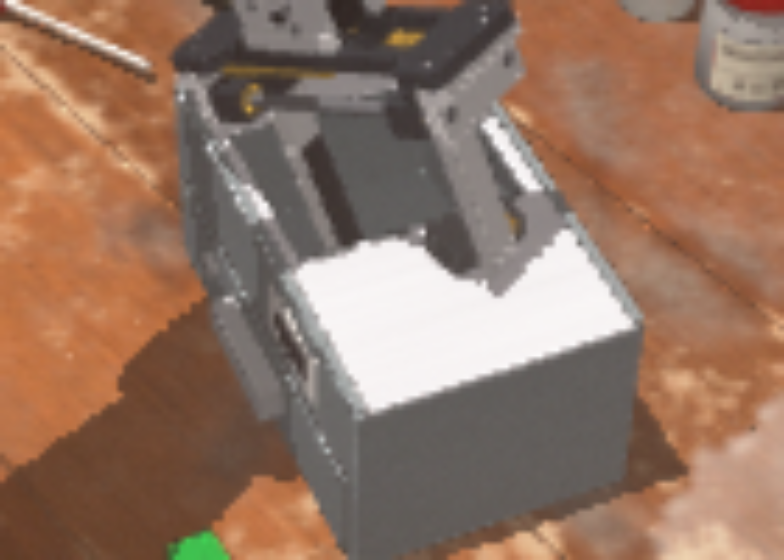

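>>> move_arm:
  commands:
    - {"tx": 0.0015,"ty": -0.0052,"tz": -0.0022,"twist": 0,"claw": 1}
    - {"tx": 0.003,"ty": -0.0105,"tz": -0.0045,"twist": 0,"claw": 1}
    - {"tx": 0.0046,"ty": -0.0157,"tz": -0.0068,"twist": 0,"claw": 1}
    - {"tx": 0.0062,"ty": -0.021,"tz": -0.0092,"twist": 0,"claw": 1}
    - {"tx": 0.0077,"ty": -0.0262,"tz": -0.0116,"twist": 0,"claw": 1}

```text
time: 19.62
eef_pos: [0.5175, -0.0041, 0.1261]
tool_rot: [[0.97, 0.228, 0.084], [0.243, -0.877, -0.415], [-0.021, 0.423, -0.906]]
force: [0.5, 0.1, 3.3]
width: 0.0942
gripper_force: 1.6
```

```bash
python3 - <<'E'
from bat import *
st(); tips(); bat("k.png")
E
```

```text
t 19.625 p [ 0.5175 -0.0041  0.1261] psi_y -75.4 tilt 25.04 dir -78.0 q [ 0.158  0.052  1.659 -0.442  1.425  1.544] F [0.5 0.1 3.3] w 0.0942
A in [-33.6  51.5 -36.5]
A out [-39.5  61.2 -41.8]
B in [ 11.1 -21.3   3.4]
B out [ 17.  -30.9   8.6]
0.58 58 [ 0.0076 -0.0055  0.0165] ((12.802348136901855, -4.112055778503418), (49.332664489746094, 24.43692398071289), 6.483039379119873)
```

View pics/k.png

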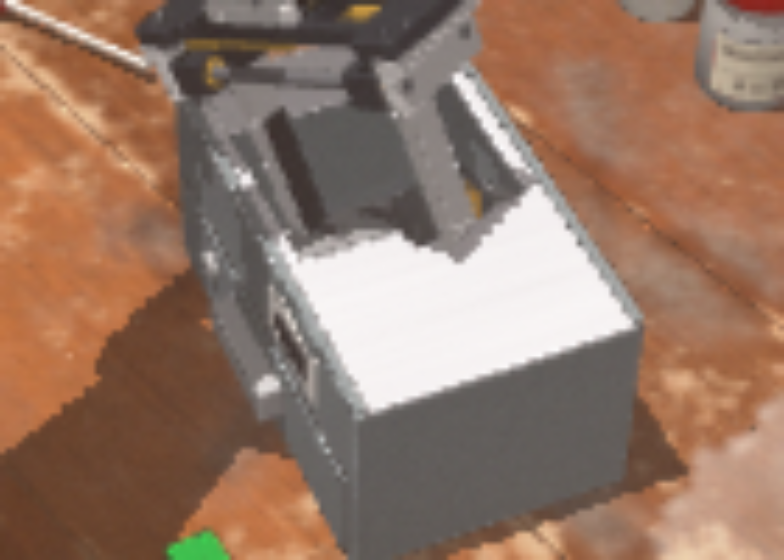

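>>> move_arm:
  commands:
    - {"tx": 0.0024,"ty": -0.0039,"tz": -0.0018,"twist": 0,"claw": 1}
    - {"tx": 0.0048,"ty": -0.0078,"tz": -0.0036,"twist": 0,"claw": 1}
    - {"tx": 0.0072,"ty": -0.0117,"tz": -0.0054,"twist": 0,"claw": 1}
    - {"tx": 0.0072,"ty": -0.0117,"tz": -0.0054,"twist": 0,"claw": 1}
    - {"tx": 0.0072,"ty": -0.0117,"tz": -0.0054,"twist": 0,"claw": 1}

```text
time: 20.35
eef_pos: [0.5209, 0.0111, 0.125]
tool_rot: [[0.97, 0.23, 0.083], [0.244, -0.878, -0.413], [-0.022, 0.421, -0.907]]
force: [0.5, 2.1, 1.3]
width: 0.0939
gripper_force: 1.2
```

```bash
python3 - <<'E'
from bat import *
st(); tips(); bat("l.png")
E
```

```text
t 20.35 p [0.5209 0.0111 0.125 ] psi_y -75.3 tilt 24.91 dir -79.0 q [ 0.185  0.07   1.642 -0.439  1.437  1.566] F [0.5 2.1 1.3] w 0.0939
A in [-34.8  67.  -37.5]
A out [-40.7  76.6 -42.8]
B in [ 9.9 -5.6  2. ]
B out [ 15.8 -15.3   7.3]
```

View pics/l.png

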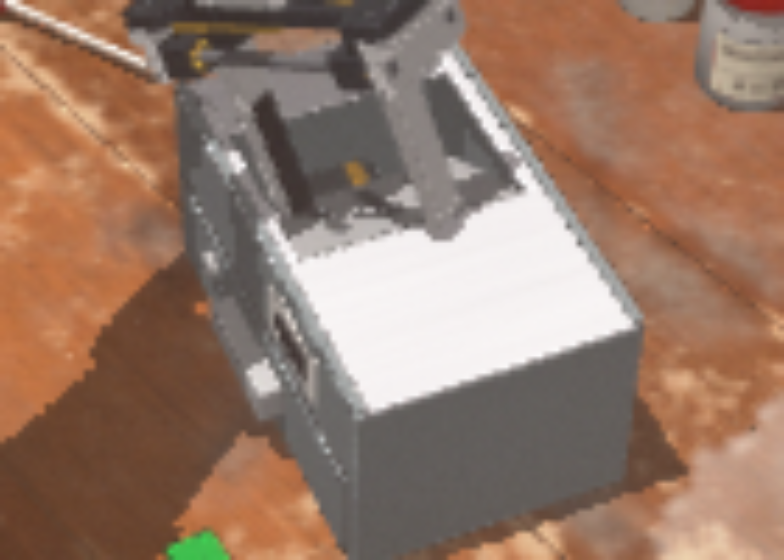

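The battery has left the ledge: its brass band shows inside the opening at crop pixel (357,172). I'll check its depth numerically, since that was my tenth and last picture.

```bash
python3 - <<'E'
from bat import *
im,d,p=cap("scene"); st()
hsv=cv2.cvtColor(im,cv2.COLOR_RGB2HSV); v,u=np.mgrid[:400,:640]; b=(world(p,d,u,v)-O)@RB*1000
m=(abs(u-324)<60)&(abs(v-185)<35)&(hsv[...,1]>120)&(hsv[...,2]>90)&(abs(b[...,0])<70)&(b[...,1]>-10)&(b[...,1]<140)&(b[...,2]<20)
n,l,s,c=cv2.connectedComponentsWithStats(m.astype(np.uint8))
for i in range(1,n): print("brass?",s[i],b[l==i].mean(0).round(1),b[l==i].min(0).round(0),b[l==i].max(0).round(0))
k=(abs(u-324)<12)&(abs(v-181)<10); 
for y in range(172,194,3): print(y,[tuple(b[y,x].round(0).astype(int)) for x in range(312,337,4)])
E
```

```text
t 20.5 p [0.5208 0.0109 0.125 ] psi_y -75.3 tilt 24.91 dir -79.0 q [ 0.185  0.07   1.643 -0.439  1.437  1.566] F [-0.2  2.7  0.5] w 0.0943
brass? [322 179   4   4   9] [ 25.4 130.4 -93.8] [ 22. 122. -97.] [ 30. 138. -88.]
172 [(np.int64(-9), np.int64(142), np.int64(-52)), (np.int64(5), np.int64(143), np.int64(-58)), (np.int64(18), np.int64(141), np.int64(-61)), (np.int64(32), np.int64(143), np.int64(-69)), (np.int64(46), np.int64(141), np.int64(-72)), (np.int64(-5), np.int64(4), np.int64(68)), (np.int64(9), np.int64(7), np.int64(61))]
175 [(np.int64(-11), np.int64(138), np.int64(-61)), (np.int64(4), np.int64(142), np.int64(-71)), (np.int64(18), np.int64(142), np.int64(-76)), (np.int64(34), np.int64(145), np.int64(-84)), (np.int64(45), np.int64(140), np.int64(-84)), (np.int64(-4), np.int64(4), np.int64(56)), (np.int64(8), np.int64(4), np.int64(52))]
178 [(np.int64(-34), np.int64(80), np.int64(-14)), (np.int64(5), np.int64(143), np.int64(-86)), (np.int64(17), np.int64(140), np.int64(-88)), (np.int64(32), np.int64(140), np.int64(-93)), (np.int64(46), np.int64(140), np.int64(-98)), (np.i
[... 981 characters left out ...]
), np.int64(-15)), (np.int64(2), np.int64(-12), np.int64(21))]
190 [(np.int64(-47), np.int64(49), np.int64(-30)), (np.int64(-40), np.int64(35), np.int64(-20)), (np.int64(-30), np.int64(28), np.int64(-17)), (np.int64(-22), np.int64(17), np.int64(-10)), (np.int64(-12), np.int64(11), np.int64(-8)), (np.int64(-4), np.int64(1), np.int64(-1)), (np.int64(6), np.int64(-4), np.int64(-1))]
193 [(np.int64(-56), np.int64(28), np.int64(-19)), (np.int64(-50), np.int64(12), np.int64(-6)), (np.int64(-40), np.int64(5), np.int64(-4)), (np.int64(-30), np.int64(-1), np.int64(-2)), (np.int64(-19), np.int64(-5), np.int64(-2)), (np.int64(-10), np.int64(-12), np.int64(2)), (np.int64(1), np.int64(-16), np.int64(1))]
```

The battery is at about z = -94 mm below the ledge, on the box floor, and the flap is still held at about 0.55 rad. I'll withdraw along the finger axis and let it close.

>>> move_arm:
  commands:
    - {"tx": 0,"ty": 0,"tz": -0.02,"twist": 0,"claw": 1}
    - {"tx": 0,"ty": 0,"tz": -0.05,"twist": 0,"claw": 1}
    - {"tx": 0,"ty": 0,"tz": -0.09,"twist": 0,"claw": 1}
    - {"tx": 0,"ty": 0,"tz": -0.14,"twist": 0,"claw": 1}
    - {"tx": 0,"ty": 0,"tz": -0.18,"twist": 0,"claw": 1}

```text
time: 21.12
eef_pos: [0.5056, 0.085, 0.2899]
tool_rot: [[0.97, 0.229, 0.084], [0.243, -0.877, -0.415], [-0.022, 0.423, -0.906]]
force: [0.1, -0.0, 0.1]
width: 0.0938
gripper_force: 0.0
```

>>> move_arm:
  commands:
    - {"tx": 0,"ty": 0,"tz": 0,"twist": 0,"claw": 1}
    - {"tx": 0,"ty": 0,"tz": 0,"twist": 0,"claw": 1}
    - {"tx": 0,"ty": 0,"tz": 0,"twist": 0,"claw": 1}
    - {"tx": 0,"ty": 0,"tz": 0,"twist": 0,"claw": 1}
    - {"tx": 0,"ty": 0,"tz": 0,"twist": 0,"claw": 1}

```text
time: 21.75
eef_pos: [0.5057, 0.0846, 0.2879]
tool_rot: [[0.97, 0.23, 0.082], [0.243, -0.877, -0.414], [-0.023, 0.422, -0.906]]
force: [0.2, 0.9, 0.4]
width: 0.0939
gripper_force: 0.0
```

>>> move_arm:
  commands:
    - {"tx": 0,"ty": 0,"tz": 0,"twist": 0,"claw": 1}
    - {"tx": 0,"ty": 0,"tz": 0,"twist": 0,"claw": 1}
    - {"tx": 0,"ty": 0,"tz": 0,"twist": 0,"claw": 1}
    - {"tx": 0,"ty": 0,"tz": 0,"twist": 0,"claw": 1}
    - {"tx": 0,"ty": 0,"tz": 0,"twist": 0,"claw": 1}

```text
time: 22.38
eef_pos: [0.5059, 0.085, 0.2886]
tool_rot: [[0.97, 0.23, 0.084], [0.243, -0.877, -0.414], [-0.021, 0.422, -0.906]]
force: [-0.0, 0.4, -0.0]
width: 0.0941
gripper_force: 0.0
```

>>> move_arm:
  commands:
    - {"tx": 0,"ty": 0,"tz": 0,"twist": 0,"claw": 1}
    - {"tx": 0,"ty": 0,"tz": 0,"twist": 0,"claw": 1}
    - {"tx": 0,"ty": 0,"tz": 0,"twist": 0,"claw": 1}
    - {"tx": 0,"ty": 0,"tz": 0,"twist": 0,"claw": 1}
    - {"tx": 0,"ty": 0,"tz": 0,"twist": 0,"claw": 1}

```text
time: 23.0
eef_pos: [0.5059, 0.085, 0.2886]
tool_rot: [[0.97, 0.23, 0.084], [0.243, -0.877, -0.414], [-0.022, 0.422, -0.906]]
force: [0.8, 0.1, 0.3]
width: 0.0942
gripper_force: 0.0
```

```bash
python3 - <<'E'
from h import *
im,d,p=cap("scene"); st(); tips()
v,u=np.mgrid[:400,:640]; b=(world(p,d,u,v)-O)@RB*1000
for lo,hi in((5,25),(25,45),(45,65),(65,80),(80,95)):
    m=(abs(b[...,0])<55)&(b[...,1]>lo)&(b[...,1]<hi)&(b[...,2]<40); print(lo,m.sum(),np.percentile(b[m][:,2],[5,50,95]).round(1))
for t,w in(("tape",(.472,-.325)),("driver",(.513,.403)),("scraper_loose",(.661,-.431))):
    for n in("scene",):
        for r in manip.trace(n,t)[:2]:
            y,x=np.nonzero(r["mask"]&(d>0)); print(t,round(r["confidence"],2),np.median(world(p,d[y,x],x,y),0).round(3),w)
E
```

```text
t 23.05 p [0.5059 0.085  0.2886] psi_y -75.3 tilt 24.98 dir -79.0 q [ 0.332  0.033  1.354 -0.444  1.793  1.561] F [-0.6  0.1  0.1] w 0.0941
A in [-70.5 133.4 126. ]
A out [-76.5 143.  120.8]
B in [-25.9  60.7 165.7]
B out [-20.  51. 171.]
5 199 [-1.07e+02  1.00e-01  2.70e+00]
25 185 [-3.4  0.2  3. ]
45 175 [-2.9  0.5  3.6]
65 132 [-3.1 -0.1  3.4]
80 126 [-2.9  0.2  3.8]
tape 0.89 [ 0.473 -0.325  0.034] (0.472, -0.325)
tape 0.2 [ 0.503 -0.05   0.128] (0.472, -0.325)
driver 0.48 [0.511 0.405 0.022] (0.513, 0.403)
scraper_loose 0.71 [ 0.652 -0.438  0.014] (0.661, -0.431)
```

The flap is flush, the bystanders haven't moved and the robot is clear of everything, so I'm handing it in.

```bash
python3 -c "
from h import *
print(manip.sign_off())"
```

```text
the job is handed in; nothing more can be done
None
```

The battery is posted and the job handed in: it lies inside the box, the flap measured flush afterwards and the bystanders measured unmoved; the judge gave no verdict. I tilted the gripper 25° by commanding out-of-reach poses in free space, as the move commands have no tilt and one finger had to sit lower; joint 5 briefly read 2.654 rad there, against the listed 2.65 limit.

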